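Put the tube rotator into gear

TASK

The culture tube rotator is loaded and must be put into gear. Slide the yellow safety catch fully aside, press the red release button under it all the way in, then ease the black gear-change knob inwards without forcing it, rocking it together with the drum until the teeth mesh, and push it fully home. Leave the catch open, let go, and do not disturb the petri dish and pens in front.

Things in the scene. Friction and masses are not known exactly. Their poses are not given: they have to be found in the camera images.
- rotator: tube rotator that stands fixed on the bench: grey stand (foot 170 x 260 mm), tilted white gearbox head with grey face, 200 mm up the slope x 300 mm. Origin on the bench under the foot's middle; x to its back, y to its left seen from the robot, z up. The face's centre is 142 mm above the origin; its outward normal leans 33 deg (0.576 rad) from vertical to the front (-x)
- knob_grip (a point): grip point on the axis of the black round fluted gear-change knob (36 mm diameter, 30 mm high), 10 mm below its top and, while out, 62 mm above the face. z: knob axis, pointing out along the face normal; x up the slope and y to the left while the drum reads 0. The knob is pushed in along -z; knob and drum turn together about z
- knob_top (a point): centre of the knob's flat top (steel cap with a red line), 72 mm above the face while out. Below the knob lies the drum: an aluminium disc of 164 mm diameter, its top 14 mm above the face, with four 14 mm tubes clipped flat on it along a square, the tubes' axes 62 mm from the hub axis, rising to 32 mm above the face
- gear_shift (a joint): travel of the toothed shift sleeve that the knob pushes, m: 0 out (drum free), 0.011 fully home, in gear. Friction 2.5 N: it stays where it is left. At first a lock bolt stops it at 0.001. With the bolt drawn its four dog teeth meet the tips of the drive gear's teeth at 0.003 and stick there until turned to face gaps; then they can go on to 0.011
- gear_knob (a joint): how far the knob is pressed towards the sleeve against its spring, m: 0 relaxed, 0.012 bottomed. Force 2 N plus 1.2 N per mm. The knob's whole travel is gear_shift plus gear_knob. Beyond 0.010 (14 N) the teeth are being forced. Turning against the gear loads the teeth sideways, so that the sleeve can stick part way: ease the turn back a little and push on
- drum (a joint): turn of drum, knob and sleeve about the hub, rad, positive anticlockwise seen from outside; friction 0.04 N m out of gear. The hidden drive gear has 8 teeth (pitch 0.785 rad), angle unknown, held by 0.3 N m friction. Dogs enter only within about 0.1 rad of a gap, never at the start; rocking 0.45 rad to both sides under light pressure passes a gap. In gear it turns with the gear
- catch_rib (a point): top middle of the grip rib on the yellow safety catch, 32 mm above the face. Rib 26 mm along the slope (x), 9 mm thick (y), 15 mm high, on a 40 x 36 mm cover whose top is 17 mm above the face. x up the slope, y to the rotator's left, z out of the face. The catch slides along its +y, away from the drum
- safety_catch (a joint): slide of the safety catch, m: about 0 over the button, 0.042 fully aside (to the left); friction 2 N, it stays where it is left
- button_top (a point): middle of the top of the red release button (23 mm diameter) under the catch, 12 mm above the face before it is pressed; z out of the face, x up the slope. With the catch fully aside, its cover's edge is 24 mm to the left of the button's middle
- release_button (a joint): travel of the button, m: 0 out, 0.006 fully in. Moves along -z of its point with 3.5 N and stays in; fully in, it has drawn the bolt that locks the gear-change knob
- petri_front: tan petri dish, 93 mm diameter, 15 mm high, bystander lying on the bench in front of the rotator; origin under its middle
- marker: black marker pen with a white band, 138 mm long, 18 mm high, bystander lying on the bench; origin under its middle
- biro: thin white ballpoint pen, 146 mm long, 10 mm high, bystander lying on the bench; origin under its middle

How it is judged:
On the way, in this order (a step that is already met when the one before it is completed fails the run):
1. the safety catch is slid aside while the button is still out (value of joint safety_catch above 0.037 m and value of joint release_button below 0.002 m), for 0.1 s.
2. the release button is pressed in while the gear-change knob is still out (value of joint release_button above 0.005 m and value of joint gear_shift below 0.002 m), for 0.1 s.
3. the teeth have meshed (value of joint gear_shift above 0.006 m), for 0.2 s.
At the end, for the whole second after the job is handed in: the gear-change knob is fully home (shift sleeve within 1.5 mm of its 11 mm travel, teeth meshed) with its spring relaxed and the drum at rest; the release button is in (within 1 mm), the catch aside (within 5 mm of its 42 mm travel); petri dish, marker and biro within 15 mm of where they lay (value of joint gear_shift above 0.0095 m and value of joint gear_knob below 0.001 m and value of joint release_button above 0.005 m and value of joint safety_catch above 0.037 m and distance of each of petri_front, marker, biro from where it was at the start of the episode below 0.015 m and velocity of joint drum between -0.05 and 0.05 rad/s); the robot touches nothing.
It fails at once if the knob is forced: its spring pressed beyond 10 mm (14 N) (value of joint gear_knob above 0.01 m).
It fails at once if a bystander is knocked away by more than 30 mm (distance of any of petri_front, marker, biro from where it was at the start of the episode above 0.03 m).
It also fails if it takes over 48 s, if anything falls off the work surface, if the arm or the gripper's body presses on something with over 40 N, if the wrist force passes 120 N, or if a joint passes its speed limit or range.

ROBOT

A 6-joint arm with a two-finger parallel gripper is mounted at the origin on a cart in front of the work surface, level with it; the furniture and walls round the work are solid. World frame = base frame: x ahead of the robot, y to its left, z up, the work surface at z = 0. Lengths are in m, angles in rad, forces in N, time in s.
With the tool pointing down it reaches from about 0.3 to 0.875 m from the base axis. Payload 6.4 kg.
Tool frame: the origin (TCP) lies at the very end of the fingers, on their centre line; the grasp point (between the pads) lies 19 mm behind it; z points along the fingers, y is the line along which they close (so a half turn about z gives the same grasp; the last joint's range is limited). The gripper opens to 85 mm and grips with 20 to 120 N. Pads are 22 mm wide; open, the fingers measure 114 mm over their backs; the gripper's body (76 mm by 85 mm) begins 54 mm behind the grasp point. The pads swing forward as they close: fully open they stand 13 mm farther back than shut.
Start: joints at [1.015, 0.181, 1.607, -0, 1.354, -0.206], TCP at [0.197, 0.54, 0.231] pointing down, gripper open.
Joint ranges: [-2.99, 2.99], [-0.89, 2.07], [0.3, 2.58], [-1.14, 4.28], [0, 2.63], [-3.12, 3.12]. Speed limits (rad/s): [2.57, 2.57, 3.01, 3.14, 3.14, 3.14].

INTERFACE

Orientations are given as a unit quaternion [w, x, y, z].
In Python, from bench import ctrl gives the robot as it stands.
- The arm moves only by the shell command python3 jog.py 'ROWS'. ROWS is one flat JSON list of numbers that holds 1 to 10 rows one after another, with no inner brackets; each row has 7 numbers: dx, dy, dz in m, then a rotation vector rx, ry, rz in rad, then the opening from 0.0 (shut) to 1.0 (fully open); each row is the pose to reach, as a shift and turn from the pose commanded when the command began, along the tool's axes at that moment; what a row does not reach only later rows make up. A row lasts 1/8 s, in which the tool goes at most 0.0625 m and 0.188 rad, less where a joint would pass 70% of its speed; a pose out of reach is approached as far as the arm can. The fingers move at their own pace and stop on an object; the grip force is fixed at half the most. Time passes only in rows, so rows that do not move let the fingers close. It prints the time, the measured TCP pose, the force, the opening and the grip force at its end. Input that does not fit is refused with a message, and nothing moves.
- ctrl.get_obs(): the state, without advancing time (a new reading comes with each control period).
- ctrl.camera(name): name is "side" or "top" or "wrist"; returns the picture (384x512x3 uint8, blue, green, red); there is no depth.
- ctrl.camera_params(name): a dict with "fovy" (degrees; the focal length in pixels is half the picture's height over the tangent of half this angle, whatever the lens; pixels are square), "cx", "cy" (the principal point, pixels), "view" (4x4, takes a point from world to camera coordinates). Camera axes: x right, y up, looking along -z (the intrinsics and any distortion apply to the point x, -y, -z); pixel columns grow to the right and rows downward; lengths in m; the calibration is good to about 2 mm. A picture is of the moment at which its call begins: read the wrist's pose just before it. camera_params takes no time and is no camera call; for the wrist camera it gives the pose at the moment of the call.
- ctrl.hand_in(): hands the job in; it is judged then, once.
The state is a dict: "time_s": time; "q": joint angles; "dq": joint speeds; "joint_efforts": joint torques, N m; "eef_pos": TCP position; "eef_rot": TCP orientation; "wrist_force": force on the tool from outside, world axes, zero at the start; "torque": the same for the moment, N m; "opening": opening from 0.0 (shut) to 1.0 (fully open); "grasp_force": force on a finger pad.
Only numpy, scipy, OpenCV 4.12 (cv2) and the standard library are available. Lean on these libraries where they do the work, as an engineer would, in place of code of your own. Each camera call takes 0.05 s, during which the arm holds its last target. There are 200 camera calls.

## Working session

There is one attempt and no reset: what is moved stays moved. The work goes in short steps, Python scripts to look and compute and a shell command to move; the robot and the scene stay as the last step left them, time stands still between calls to the robot, and variables do not carry over. Pictures are saved under pics/ and viewed, at most 13 in all, crops included, and the job is handed in when it is done.

```bash
ls; mkdir -p pics; python3 - <<'E'
from bench import ctrl
import cv2,numpy as np
for n in ["side","top","wrist"]:
    p=ctrl.camera_params(n); print(n,{k:(np.round(v,4).tolist()) for k,v in p.items() if not isinstance(v,str)})
    cv2.imwrite(f"pics/{n}0.png",ctrl.camera(n))
a=cv2.imread("pics/side0.png");b=cv2.imread("pics/top0.png")
cv2.imwrite("pics/st.png",cv2.resize(np.vstack([a,b]),(800,1200))[:600]) 
o=ctrl.get_obs();print(o)
E
```

```text
bench.py
jog.py
pics
side {'fovy': 46.5696, 'cx': 257.0767, 'cy': 200.6078, 'view': [[0.8202, -0.572, -0.0077, -0.5637], [0.2909, 0.4054, 0.8666, -0.2256], [-0.4926, -0.7131, 0.4989, -0.9403], [0.0, 0.0, 0.0, 1.0]]}
top {'fovy': 54.6092, 'cx': 261.4943, 'cy': 192.7143, 'view': [[0.0073, -1.0, -0.0003, -0.1916], [0.9968, 0.0073, 0.0791, -0.5751], [-0.0791, -0.0009, 0.9969, -0.9479], [0.0, 0.0, 0.0, 1.0]]}
wrist {'fovy': 67.5508, 'cx': 252.7792, 'cy': 192.1176, 'view': [[0.3422, 0.9396, -0.0023, -0.5733], [-0.8923, 0.3241, -0.3143, 0.0411], [-0.2946, 0.1096, 0.9493, -0.3797], [0.0, 0.0, 0.0, 1.0]]}
{'time_s': 0.15, 'q': array([ 1.01468419e+00,  1.81376594e-01,  1.60780042e+00, -6.48411593e-06,
        1.35382531e+00, -2.06333240e-01]), 'dq': array([ 7.11920536e-04, -3.75897046e-03, -3.17768229e-03, -1.88211393e-04,
       -7.65451915e-04, -7.25330534e-05]), 'joint_efforts': array([ 6.55819367e-04, -4.45260251e+01, -3.51690388e+01, -2.04091525e-04,
        5.89697884e-03, -9.89457988e-06]), 'eef_pos': array([0.19681126, 0.53979711, 0.23057694]), 'eef_rot': array([-2.59300203e-04,  1.73998543e-01,  9.84745658e-01, -6.55414573e-04]), 'wrist_force': array([ 0.19728066, -1.36098547,  0.4818001 ]), 'torque': array([-0.01202812,  0.00972707, -0.03627541]), 'grasp_force': 0.0, 'opening': 0.9974995928143114}
```

View pics/side0.png

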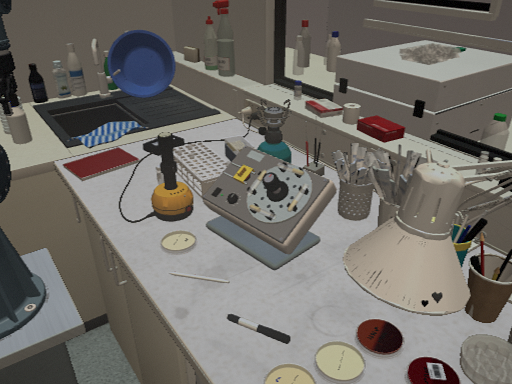

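View pics/top0.png

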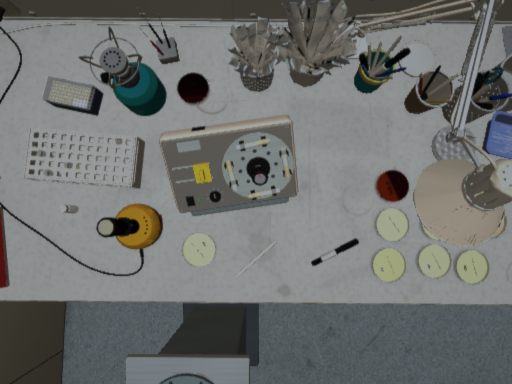

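The side view shows the rotator at about (275,200). In the top view the knob is near (258,172) and the yellow catch near (203,173); the petri dish is at (199,250). The pens lie in front of the rotator. I'll zoom in on the rotator next.

```bash
python3 - <<'E'
import cv2,numpy as np
a=cv2.imread("pics/side0.png")[135:265,200:340];b=cv2.imread("pics/top0.png")[110:220,155:305]
a=cv2.resize(a,(400,371),interpolation=cv2.INTER_CUBIC);b=cv2.resize(b,(400,293),interpolation=cv2.INTER_CUBIC)
a=cv2.resize(cv2.imread("pics/side0.png")[140:240,210:340],(390,300),interpolation=cv2.INTER_CUBIC)
b=cv2.resize(cv2.imread("pics/top0.png")[115:215,160:300],(800,571),interpolation=cv2.INTER_CUBIC)
cv2.imwrite("pics/z1.png",b)
a=cv2.resize(cv2.imread("pics/side0.png")[145:245,205:338],(798,600),interpolation=cv2.INTER_CUBIC)
cv2.imwrite("pics/z2.png",a)
E
```

```text
(no output)
```

View pics/z1.png

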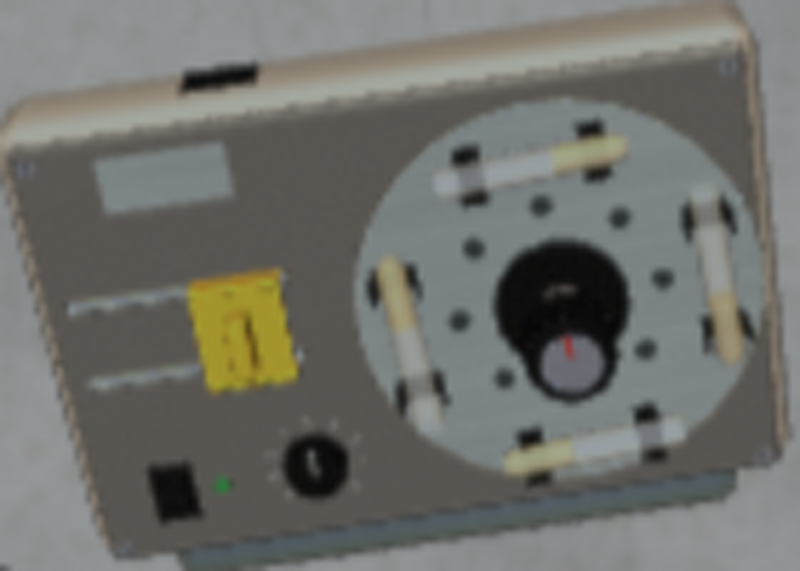

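View pics/z2.png

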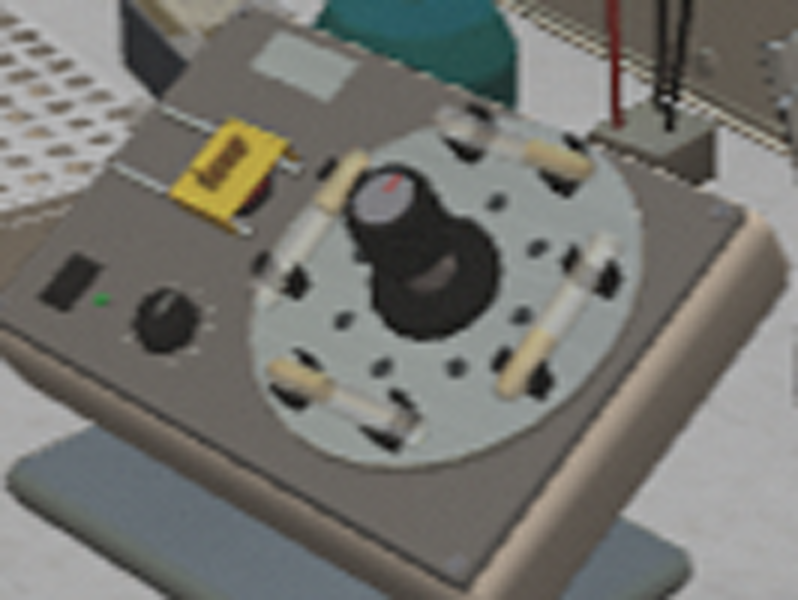

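In the top zoom the cap is at about (572,363), the catch cover corners are (192,283), (283,270), (297,382) and (210,392). In the side zoom the cap is at (386,197) and the catch corners are (232,118), (290,150), (238,228) and (170,188). Next I triangulate these points.

```bash
cat > h.py <<'E'
from bench import ctrl
import cv2,numpy as np
from scipy.spatial.transform import Rotation as R
def P(n,p=None):
    p=p or ctrl.camera_params(n); f=192/np.tan(np.radians(p['fovy']/2))
    K=np.array([[f,0,p['cx']],[0,f,p['cy']],[0,0,1]])
    return K@(np.diag([1,-1,-1])@np.array(p['view'])[:3])
def tri(Pa,ua,Pb,ub):
    X=cv2.triangulatePoints(Pa,Pb,np.array(ua,float).T,np.array(ub,float).T); X=X[:3]/X[3]
    e=[]
    for M,u in((Pa,ua),(Pb,ub)):
        q=M@np.vstack([X,np.ones(X.shape[1])]); e.append(np.abs((q[:2]/q[2]).T-u).max(1).round(1))
    return X.T,e
def proj(M,X): q=M@np.r_[X,1]; return q[:2]/q[2]
E
python3 - <<'E'
from h import *
print(ctrl.camera_params("top").keys(),{k:v for k,v in ctrl.camera_params("top").items() if isinstance(v,str)})
t=np.array([(572,363),(192,283),(283,270),(297,382),(210,392),(25,170),(728,67),(765,455)])/5.714+[160,115]
s=np.array([(386,197),(232,118),(290,150),(238,228),(170,188),(252,12),(725,210),(458,562)])/6+[205,145]
X,e=tri(P("top"),t,P("side"),s); print(X.round(4));print(e)
d=X[6]-X[7];print("screws up",d, np.degrees(np.arctan2(d[1],d[0])), np.degrees(np.arctan2(d[2],np.hypot(d[0],d[1]))))
d=X[5]-X[6];print("left",d,np.degrees(np.arctan2(d[1],d[0])))
print(ctrl.get_obs()['time_s'])
E
```

```text
dict_keys(['fovy', 'cx', 'cy', 'view']) {}
[[ 0.5928 -0.1849  0.2065]
 [ 0.6243 -0.0354  0.1731]
 [ 0.6302 -0.0702  0.1701]
 [ 0.5942 -0.0766  0.1469]
 [ 0.5864 -0.0413  0.1533]
 [ 0.6696  0.0233  0.1898]
 [ 0.7095 -0.244   0.1905]
 [ 0.5671 -0.2659  0.0977]]
[array([0.4, 0.8, 0.8, 1.5, 0.3, 1.3, 0.5, 0.3]), array([0.3, 0.6, 0.6, 1.2, 0.2, 0.9, 0.4, 0.2])]
screws up [0.14240003 0.02187807 0.09282401] 8.734516351716744 32.7934410462481
left [-0.03995275  0.26733485 -0.00071505] 98.49985136199703
0.15
```

```bash
cat >> h.py <<'E'
psi=np.radians(8.6); th=np.radians(33)
ux=np.array([np.cos(psi)*np.cos(th),np.sin(psi)*np.cos(th),np.sin(th)])
uy=np.array([-np.sin(psi),np.cos(psi),0]); n=np.cross(ux,uy); F=np.c_[ux,uy,n]
RT=np.c_[-ux,uy,-n]   # tool: y along face y, z into the face
def to(pos,rot=RT):
    "shift and turn in tool axes from the measured pose"
    o=ctrl.get_obs(); q=o['eef_rot']; C=R.from_quat(q[[1,2,3,0]]).as_matrix()
    d=C.T@(np.array(pos)-o['eef_pos']); r=R.from_matrix(C.T@rot).as_rotvec()
    print('to',d.round(4),r.round(3),'t',round(o['time_s'],2))
E
python3 - <<'E'
from h import *
k=np.array([0.5928,-0.1849,0.2065]); c=np.array([0.6088,-0.0559,0.1608])
f=F.T@k; g=F.T@c; print("knob face",f,"catch",g,"heights",f[2]-72e-3,g[2]-17e-3, g-f)
t=np.array([[ -1,0]])
# orange burner top & foot rough
X,e=tri(P("top"),[(108,227)],P("side"),[(160,140)]);print("burner top",X)
to([0.40,0.05,0.36],R.from_quat([.174,.985,0,0]).as_matrix())
to(c+n*0.14-ux*0.02)
v=np.array(ctrl.camera_params("wrist")['view']);cp=-v[:3,:3].T@v[:3,3];o=ctrl.get_obs();q=o['eef_rot'];C=R.from_quat(q[[1,2,3,0]]).as_matrix()
print("cam in tool",C.T@(cp-o['eef_pos']),(C.T@-v[2,:3]))
E
python3 jog.py '[[-0.36, -0.39, -0.13, 0, 0, 0, 0.5], [-0.36, -0.39, -0.13, 0, 0, 0, 0.5], [-0.36, -0.39, -0.13, 0, 0, 0, 0.5], [-0.36, -0.39, -0.13, 0, 0, 0, 0.5], [-0.36, -0.39, -0.13, 0, 0, 0, 0.5], [-0.36, -0.39, -0.13, 0, 0, 0, 0.5], [-0.36, -0.39, -0.13, 0, 0, 0, 0.5], [-0.36, -0.39, -0.13, 0, 0, 0, 0.0], [-0.36, -0.39, -0.13, 0, 0, 0, 0.0], [-0.36, -0.39, -0.13, 0, 0, 0, 0.0]]'
```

```text
refused: ROWS must be one flat list, 7 numbers to a row, no inner brackets. Nothing was moved.
```

Wrong form. The message asks for one flat list, 7 numbers to a row, no inner brackets, so I'll send the same numbers that way.

```bash
python3 jog.py '[-0.36, -0.39, -0.13, 0, 0, 0, 0.5, -0.36, -0.39, -0.13, 0, 0, 0, 0.5, -0.36, -0.39, -0.13, 0, 0, 0, 0.5, -0.36, -0.39, -0.13, 0, 0, 0, 0.5, -0.36, -0.39, -0.13, 0, 0, 0, 0.5, -0.36, -0.39, -0.13, 0, 0, 0, 0.5, -0.36, -0.39, -0.13, 0, 0, 0, 0.5, -0.36, -0.39, -0.13, 0, 0, 0, 0.0, -0.36, -0.39, -0.13, 0, 0, 0, 0.0, -0.36, -0.39, -0.13, 0, 0, 0, 0.0]'; python3 -c "
from h import *
c=np.array([0.6088,-0.0559,0.1608]);to(c+n*0.14-ux*0.02);print(ctrl.get_obs()['q'])"
```

```text
time_s: 1.4
eef_pos: [0.4026, 0.0478, 0.3618]
eef_rot: [0.0, 0.177, 0.984, -0.0]
wrist_force: [0.6, 0.6, -0.5]
opening: 0.002
grasp_force: 0.0
to [-0.1479 -0.0705  0.0946] [-0.146 -0.563 -0.491] t 1.4
[-1.76228526e-01 -3.04552439e-01  1.80813485e+00 -4.71126529e-04
  1.63709864e+00 -1.39180233e+00]
```

```bash
python3 jog.py '[-0.148, -0.07, 0.095, -0.146, -0.563, -0.491, 0, -0.148, -0.07, 0.095, -0.146, -0.563, -0.491, 0, -0.148, -0.07, 0.095, -0.146, -0.563, -0.491, 0, -0.148, -0.07, 0.095, -0.146, -0.563, -0.491, 0, -0.148, -0.07, 0.095, -0.146, -0.563, -0.491, 0, -0.148, -0.07, 0.095, -0.146, -0.563, -0.491, 0, -0.148, -0.07, 0.095, -0.146, -0.563, -0.491, 0]'; python3 -c "
from h import *
c=np.array([0.6088,-0.0559,0.1608]);to(c+n*0.14-ux*0.02);print(ctrl.get_obs()['q'])
import pickle;pickle.dump(ctrl.camera_params('wrist'),open('w1.pkl','wb'));cv2.imwrite('pics/w1.png',ctrl.camera('wrist'))
"
```

```text
time_s: 2.28
eef_pos: [0.5168, -0.0653, 0.2667]
eef_rot: [0.283, -0.075, 0.956, 0.023]
wrist_force: [-0.7, -0.3, -0.8]
opening: 0.0
grasp_force: 0.0
to [ 0.0002 -0.0045 -0.0009] [ 0.004 -0.001  0.004] t 2.27
[-0.59720944 -0.34291988  2.12573703  0.46825045  0.9714214  -2.51496357]
```

View pics/w1.png

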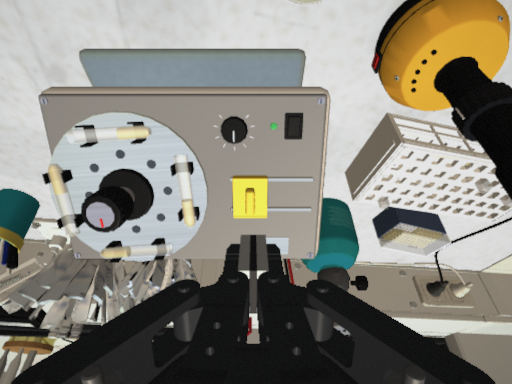

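The wrist view is upside-down: up in the picture is down-slope, and right is +y. The yellow catch is at about (250,197), its rib at about (250,203), and the knob cap at about (100,216). Next I refine positions with masks.

```bash
cat >> h.py <<'E'
def face_hit(M,u,h):
    "pixel ray onto the plane with n.X = h; result in face axes"
    A=np.linalg.inv(M[:,:3]); c=-A@M[:,3]; d=A@np.r_[u,1]; return F.T@(c+d*(h-n@c)/(n@d))
E
python3 - <<'E'
from h import *
import pickle
p=pickle.load(open('w1.pkl','rb'));M=P('wrist',p);im=cv2.imread('pics/w1.png')
hsv=cv2.cvtColor(im,cv2.COLOR_BGR2HSV)
m=cv2.inRange(hsv,(20,120,80),(35,255,255));m[:,:210]=0;m[:,300:]=0;m[:160]=0;m[235:]=0
ys,xs=np.nonzero(m);print('yellow',xs.min(),xs.max(),ys.min(),ys.max(),xs.mean(),ys.mean())
for y in range(184,222,4): print(y,[int(v) for v in hsv[y,228:274,2][::2]])
g=cv2.inRange(hsv,(0,0,110),(180,60,255));g[:,:80]=0;g[:,122:]=0;g[:195]=0;g[235:]=0
N,l,st,ce=cv2.connectedComponentsWithStats(g);print(st[1:].tolist(),ce[1:].round(1))
h0=-0.204
print('catch ctr',[face_hit(M,u,h0+.017).round(4) for u in [(232,177),(268,177),(232,217),(268,217)]])
cap=(100.5,215.5); print('cap@72',face_hit(M,cap,h0+.072).round(4))
for nm,uc in (('top',(260.1,178.5)),('side',(269.3,177.8))):
    X,e=tri(P(nm),[uc],M,[cap]);print(nm,(F.T@X[0]).round(4),e)
E
```

```text
yellow 232 267 176 217 249.51140290255702 196.32550103662751
184 [154, 154, 206, 239, 240, 239, 240, 240, 239, 240, 239, 240, 239, 240, 239, 240, 239, 239, 240, 240, 161, 157, 158]
188 [155, 155, 201, 240, 239, 239, 239, 239, 239, 187, 114, 115, 131, 228, 240, 240, 239, 240, 239, 239, 160, 159, 160]
192 [154, 156, 181, 240, 239, 239, 239, 239, 240, 188, 203, 204, 201, 183, 240, 240, 239, 239, 239, 239, 152, 159, 159]
196 [157, 155, 167, 240, 239, 240, 239, 240, 239, 227, 239, 239, 238, 239, 239, 239, 240, 240, 240, 238, 153, 161, 160]
200 [156, 157, 159, 239, 239, 239, 240, 240, 239, 226, 239, 239, 237, 198, 240, 240, 239, 240, 240, 239, 151, 161, 161]
204 [156, 155, 138, 239, 239, 239, 240, 240, 240, 226, 240, 240, 237, 213, 240, 239, 240, 240, 240, 239, 151, 159, 162]
208 [158, 135, 130, 239, 240, 239, 239, 239, 239, 226, 239, 239, 237, 210, 240, 240, 240, 239, 240, 239, 156, 158, 161]
212 [158, 157, 141, 239, 240, 240, 239, 239, 240, 226, 239, 239, 239, 220, 240, 239, 240, 240, 240, 238, 163, 162, 163]
216 [159, 157, 158, 228, 229, 230, 230, 230, 230, 230, 230, 230, 230, 230, 230, 230, 230, 230, 231, 230, 162, 163, 163]
220 [158, 160, 159, 160, 160, 159, 160, 161, 161, 160, 160, 162, 161, 162, 163, 162, 162, 162, 162, 163, 163, 164, 164]
[[80, 195, 6, 19, 64], [86, 202, 28, 26, 539], [80, 222, 42, 13, 267]] [[ 81.7 201.2]
 [ 99.5 214.1]
 [ 97.6 230.6]]
catch ctr [array([ 0.5606, -0.1629, -0.187 ]), array([ 0.5605, -0.1266, -0.187 ]), array([ 0.6043, -0.1636, -0.187 ]), array([ 0.6042, -0.1256, -0.187 ])]
cap@72 [ 0.5797 -0.2706 -0.132 ]
top [ 0.5797 -0.2708 -0.1321] [array([0.]), array([0.2])]
side [ 0.5812 -0.271  -0.1323] [array([0.2]), array([1.5])]
```

```bash
cat >> h.py <<'E'
H0=-0.204; BX,BY=0.583,-0.1445; KX,KY=0.580,-0.2708
def face(x,y,h): return F@np.array([x,y,H0+h])
def where():
    o=ctrl.get_obs();p=F.T@o['eef_pos']-[0,0,H0];print('face pos',p.round(4),'force face',(F.T@o['wrist_force']).round(1),'open',round(o['opening'],3),'q6',o['q'][5].round(2),'t',round(o['time_s'],2))
E
python3 -c "
from h import *
where();to(face(BX,-0.170,.045));to(face(BX,-0.170,.022))"
```

```text
face pos [ 0.5658 -0.1419  0.1547] force face [-0.3  0.6 -0.6] open -0.0 q6 -2.52 t 2.33
to [-0.0171 -0.0286  0.1096] [ 0.004 -0.     0.005] t 2.33
to [-0.0171 -0.0287  0.1326] [ 0.004 -0.     0.005] t 2.33
```

```bash
python3 jog.py '[-0.017, -0.0285, 0.055, 0.004, 0, 0.005, 0, -0.017, -0.0285, 0.1, 0.004, 0, 0.005, 0, -0.017, -0.0285, 0.122, 0.004, 0, 0.005, 0, -0.017, -0.0285, 0.1325, 0.004, 0, 0.005, 0, -0.017, -0.0285, 0.1325, 0.004, 0, 0.005, 0]'; python3 -c "
from h import *
where();cv2.imwrite('pics/w2.png',ctrl.camera('wrist'))"
```

```text
time_s: 2.95
eef_pos: [0.6066, -0.0801, 0.1642]
eef_rot: [0.283, -0.072, 0.956, 0.022]
wrist_force: [-0.7, 0.0, -0.9]
opening: -0.001
grasp_force: 0.0
face pos [ 0.5824 -0.1699  0.0216] force face [-1.   0.1 -0.4] open -0.001 q6 -2.59 t 2.95
```

View pics/w2.png

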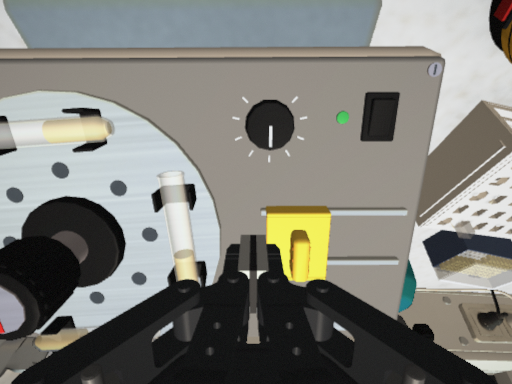

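The fingertips, at about (253,240), are low beside the rib at (300,255), on its drum side and lined up with it. I can push along +y.

```bash
python3 jog.py '[0, 0.006, 0, 0, 0, 0, 0, 0, 0.012, 0, 0, 0, 0, 0, 0, 0.018, 0, 0, 0, 0, 0, 0, 0.025, 0, 0, 0, 0, 0, 0, 0.032, 0, 0, 0, 0, 0, 0, 0.038, 0, 0, 0, 0, 0, 0, 0.043, 0, 0, 0, 0, 0, 0, 0.047, 0, 0, 0, 0, 0]'; python3 -c "
from h import *
where();cv2.imwrite('pics/w3.png',ctrl.camera('wrist'))"
```

```text
time_s: 4.0
eef_pos: [0.5994, -0.034, 0.1644]
eef_rot: [0.283, -0.072, 0.956, 0.021]
wrist_force: [-0.6, -1.4, 3.9]
opening: -0.001
grasp_force: 1.5
face pos [ 0.5824 -0.1232  0.0219] force face [ 1.4 -1.3  3.7] open -0.001 q6 -2.48 t 4.0
```

View pics/w3.png

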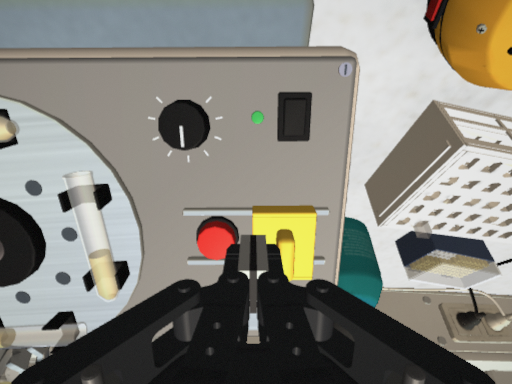

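The red button is exposed at (217,239), and the catch cover now spans columns 252–315. The rail runs to about 328, so I keep pushing until the stop.

```bash
for i in 1 2; do python3 jog.py '[0, 0.0015, 0, 0, 0, 0, 0, 0, 0.003, 0, 0, 0, 0, 0]' >/dev/null;  python3 -c "
from h import *
where()"; done;python3 -c "
from h import *
cv2.imwrite('pics/w4.png',ctrl.camera('wrist'))
p=ctrl.camera_params('wrist');M=P('wrist',p);im=cv2.imread('pics/w4.png');hsv=cv2.cvtColor(im,cv2.COLOR_BGR2HSV)
m=cv2.inRange(hsv,(22,150,120),(34,255,255));m[:195]=0;m[290:]=0;m[:,:200]=0;m[:,330:]=0
xs=np.nonzero(m[225:240].sum(0))[0];print('yellow cols',xs.min(),xs.max(),[face_hit(M,(x,232),H0+.017).round(4) for x in (xs.min(),xs.max())])
r=cv2.inRange(hsv,(0,150,100),(8,255,255));r[:190]=0;r[300:]=0
c=max(cv2.findContours(r,0,2)[0],key=cv2.contourArea);print('button',cv2.boundingRect(c));(u,v),rad=cv2.minEnclosingCircle(c);print(u,v,rad,face_hit(M,(u,v),H0+.012))"
```

```text
face pos [ 0.5823 -0.1207  0.0218] force face [ 1.  -5.6  2.7] open 0.001 q6 -2.47 t 4.3
face pos [ 0.5825 -0.1201  0.022 ] force face [ -1.7 -14.8   0.3] open -0.001 q6 -2.47 t 4.55
yellow cols 251 313 [array([ 0.5734, -0.1218, -0.187 ]), array([ 0.5732, -0.0869, -0.187 ])]
button (192, 221, 38, 38)
210.86537170410156 240.1737060546875 19.207347869873047 [ 0.58123431 -0.14556379 -0.192     ]
```

```bash
python3 jog.py '[0, -0.008, 0, 0, 0, 0, 0, 0, -0.02, 0, 0, 0, 0, 0, 0.001, -0.028, 0, 0, 0, 0, 0, 0.001, -0.028, 0.004, 0, 0, 0, 0, 0.001, -0.028, 0.006, 0, 0, 0, 0]' >/dev/null;  python3 -c "
from h import *
where();to(face(.5812,-.1455,.0125))"
```

```text
face pos [ 0.5808 -0.1453  0.0155] force face [-0.3  0.3 -0.4] open 0.0 q6 -2.54 t 5.22
to [-0.0004 -0.0002  0.003 ] [ 0.    -0.001 -0.001] t 5.22
```

```bash
python3 jog.py '[0, 0, 0.003, 0, 0, 0, 0, 0, 0, 0.006, 0, 0, 0, 0, 0, 0, 0.008, 0, 0, 0, 0, 0, 0, 0.01, 0, 0, 0, 0]' >/dev/null;  python3 -c "
from h import *
where()";python3 jog.py '[0, 0, 0.001, 0, 0, 0, 0, 0, 0, 0.002, 0, 0, 0, 0]' >/dev/null;  python3 -c "
from h import *
where()"
```

```text
face pos [ 0.5812 -0.1451  0.0061] force face [-10.    2.9  41.3] open -0.003 q6 -2.55 t 5.72
face pos [ 0.5814 -0.1452  0.0059] force face [-16.4   4.8  65.1] open -0.002 q6 -2.55 t 5.97
```

```bash
python3 jog.py '[0, 0, -0.04, 0, 0, 0, 0, 0, 0, -0.08, 0, 0, 0, 0, 0, 0, -0.11, 0, 0, 0, 0.8, 0, 0, -0.11, 0, 0, 0, 0.8]' >/dev/null;  cat >> h.py <<'E'
RK=RT@R.from_rotvec([0,0,0.8]).as_matrix()
E
python3 -c "
from h import *
where();to(face(KX,KY,.11),RK);cv2.imwrite('pics/w5.png',ctrl.camera('wrist'))"
```

```text
face pos [ 0.5834 -0.1465  0.1157] force face [ 0.5  0.1 -0.2] open 0.42 q6 -2.49 t 6.47
to [ 0.0034 -0.1242  0.0062] [-0.002  0.005  0.8  ] t 6.47
```

View pics/w5.png

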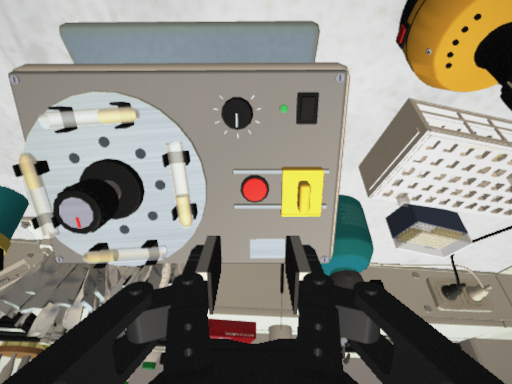

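The catch is aside with its cover at about (302,192). The button is clear and pressed at (255,188), and the cap is at (76,211). Next I move over the knob.

```bash
python3 jog.py '[0.003, -0.06, 0.006, 0, 0.005, 0.18, 0.8, 0.003, -0.124, 0.006, 0, 0.005, 0.36, 0.8, 0.003, -0.124, 0.006, -0.002, 0.005, 0.54, 0.8, 0.003, -0.124, 0.006, -0.002, 0.005, 0.72, 0.8, 0.003, -0.124, 0.006, -0.002, 0.005, 0.8, 0.8, 0.003, -0.124, 0.006, -0.002, 0.005, 0.8, 0.8]' >/dev/null;  python3 -c "
from h import *
where();to(face(KX,KY,.047),RK);print(ctrl.get_obs()['q']);p=ctrl.camera_params('wrist');M=P('wrist',p)
im=ctrl.camera('wrist');cv2.imwrite('pics/w6.png',im)
print(proj(M,face(KX,KY,.072)))"
```

```text
face pos [ 0.577  -0.269   0.1063] force face [0.7 0.4 0.8] open 0.799 q6 -1.94 t 7.28
to [-0.0038  0.001   0.0592] [-0.001 -0.008 -0.001] t 7.28
[-0.75010733 -0.04242906  1.94938756  0.55606474  0.93905808 -1.93817694]
[255.43123582 228.75272383]
```

View pics/w6.png

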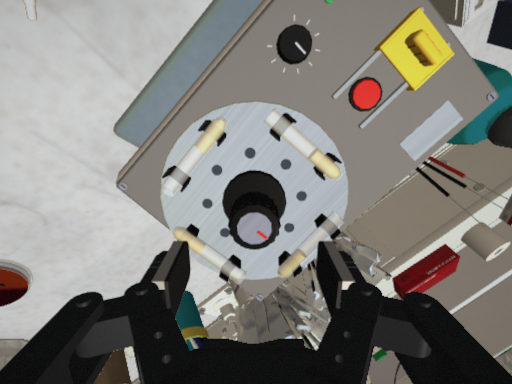

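The cap is at (254,229), within 1.5 px of where I predicted, so I descend and grip the knob.

```bash
python3 jog.py '[-0.004, 0.001, 0.03, -0.001, -0.008, 0, 0.8, -0.004, 0.001, 0.05, -0.001, -0.008, 0, 0.8, -0.004, 0.001, 0.06, -0.001, -0.008, 0, 0.8, -0.004, 0.001, 0.06, -0.001, -0.008, 0, 0.5, -0.004, 0.001, 0.06, -0.001, -0.008, 0, 0.3, -0.004, 0.001, 0.06, -0.001, -0.008, 0, 0.3, -0.004, 0.001, 0.06, -0.001, -0.008, 0, 0.3]';  python3 -c "
from h import *
where();to(face(KX,KY,.046),RK)"
```

```text
time_s: 8.2
eef_pos: [0.6067, -0.1832, 0.1862]
eef_rot: [0.254, 0.307, 0.908, 0.129]
wrist_force: [-1.2, -1.9, -1.1]
opening: 0.387
grasp_force: 59.7
face pos [ 0.5815 -0.2719  0.0484] force face [-1.8 -1.7 -0.1] open 0.387 q6 -1.96 t 8.2
to [ 0.0018 -0.0003  0.0024] [-0.     0.004 -0.001] t 8.2
```

```bash
python3 jog.py '[0, 0, 0.002, 0, 0, 0, 0.3, 0, 0, 0.004, 0, 0, 0, 0.3, 0, 0, 0.006, 0, 0, 0, 0.3, 0, 0, 0.0075, 0, 0, 0, 0.3, 0, 0, 0.0075, 0, 0, 0, 0.3]';  python3 -c "
from h import *
where()"
```

```text
time_s: 8.82
eef_pos: [0.6108, -0.1826, 0.1798]
eef_rot: [0.254, 0.307, 0.908, 0.129]
wrist_force: [-8.5, -2.7, 3.7]
opening: 0.387
grasp_force: 60.4
face pos [ 0.5816 -0.2719  0.0407] force face [-5.3 -1.4  7.9] open 0.387 q6 -1.96 t 8.82
```

```bash
python3 jog.py '[0, 0, 0, 0, 0, 0.06, 0.3, 0, 0, 0, 0, 0, 0.12, 0.3, 0, 0, 0, 0, 0, 0.18, 0.3, 0, 0, 0, 0, 0, 0.24, 0.3]' |grep force;  python3 -c "
from h import *
where()";python3 jog.py '[0, 0, 0, 0, 0, 0.06, 0.3, 0, 0, 0, 0, 0, 0.12, 0.3, 0, 0, 0, 0, 0, 0.18, 0.3, 0, 0, 0, 0, 0, 0.24, 0.3]' |grep force;  python3 -c "
from h import *
where();print(ctrl.get_obs()['torque'])"
```

```text
wrist_force: [-8.0, -3.9, 3.2]
grasp_force: 60.6
face pos [ 0.5812 -0.2722  0.0408] force face [-5.4 -2.7  7.3] open 0.393 q6 -1.72 t 9.32
wrist_force: [-5.1, -4.7, -2.2]
grasp_force: 60.0
face pos [ 0.5807 -0.2723  0.0403] force face [-6.  -3.9  1.3] open 0.389 q6 -1.48 t 9.82
[-0.85273645  1.10491921 -0.36127313]
```

```bash
python3 jog.py '[0, 0, 0.001, 0, 0, -0.03, 0.3, 0, 0, 0.002, 0, 0, -0.05, 0.3, 0, 0, 0.0035, 0, 0, -0.05, 0.3, 0, 0, 0.005, 0, 0, -0.05, 0.3, 0, 0, 0.005, 0, 0, -0.05, 0.3]' |grep force;  python3 -c "
from h import *
where();print(F.T@ctrl.get_obs()['torque'])"
```

```text
wrist_force: [-5.9, -4.5, 1.5]
grasp_force: 60.2
face pos [ 0.5809 -0.2723  0.0354] force face [-4.6 -3.5  4.8] open 0.388 q6 -1.54 t 10.45
[-0.63937098  1.25350105  0.03876418]
```

```bash
python3 jog.py '[0, 0, 0.001, 0, 0, -0.02, 0.3, 0, 0, 0.0015, 0, 0, -0.03, 0.3, 0, 0, 0.0015, 0, 0, 0.0, 0.3, 0, 0, 0.0015, 0, 0, -0.02, 0.3]' |grep force;  python3 -c "
from h import *
where();print(F.T@ctrl.get_obs()['torque'])"
```

```text
wrist_force: [-7.7, -4.8, 1.8]
grasp_force: 60.5
face pos [ 0.5809 -0.2723  0.0341] force face [-6.  -3.6  6. ] open 0.388 q6 -1.56 t 10.95
[-0.49868874  1.31221655 -0.05272405]
```

```bash
python3 jog.py '[0, 0, -0.0015, 0, 0, 0, 0.3, 0, 0, -0.0015, 0, 0, 0, 0.8, 0, 0, -0.0015, 0, 0, 0, 0.8, 0, 0, -0.0015, 0, 0, 0, 0.8, 0, 0, -0.0015, 0, 0, 0, 0.8, 0, 0, -0.03, 0, 0, 0, 0.8, 0, 0, -0.07, 0, 0, 0, 0.8, 0, 0, -0.1, 0, 0, 0, 0.8, 0, 0, -0.12, 0, 0, 0, 0.8, 0, 0, -0.12, 0, 0, 0, 0.8]' |grep force;  python3 -c "
from h import *
where();p=ctrl.camera_params('wrist');M=P('wrist',p);im=ctrl.camera('wrist')
print('cap if out',proj(M,face(KX,KY,.072)),'if home',proj(M,face(KX,KY,.061)))
cv2.imwrite('pics/w7.png',im)"
```

```text
wrist_force: [0.5, -0.6, 0.2]
grasp_force: 0.0
face pos [ 0.5824 -0.272   0.1553] force face [ 0.5 -0.6 -0.1] open 0.8 q6 -1.52 t 12.2
cap if out [251.32051367 195.92625774] if home [251.35388442 191.69701708]
```

View pics/w7.png

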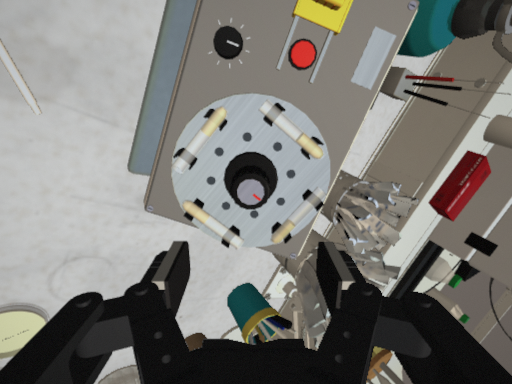

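The released knob cap is at about (251,192). The catch is still aside, the button is exposed, and the robot touches nothing. I measure the cap precisely before handing in.

```bash
python3 -c "
from h import *
def cap(f,x0,x1,y0,y1):
    im=cv2.imread(f)[y0:y1,x0:x1];hsv=cv2.cvtColor(im,cv2.COLOR_BGR2HSV)
    g=cv2.inRange(hsv,(0,0,90),(180,255,255));N,l,st,ce=cv2.connectedComponentsWithStats(g);i=1+np.argmax(st[1:,4]);print(f,st[i],ce[i]+[x0,y0])
cap('pics/w6.png',235,275,208,245);cap('pics/w7.png',234,268,177,207)
s=ctrl.camera('side');cv2.imwrite('pics/side1.png',s);t=ctrl.camera('top');cv2.imwrite('pics/top1.png',t)
a=cv2.imread('pics/top0.png')
d=cv2.absdiff(a,t).max(2);print('petri',(d[225:275,180:220]>40).sum(),'biro',(d[238:280,230:280]>40).sum(),'marker',(d[235:270,305:365]>40).sum())
print('side out/home',proj(P('side'),face(KX,KY,.072)),proj(P('side'),face(KX,KY,.061)))
z=np.hstack([cv2.resize(x[150:210,240:300],(390,390),interpolation=2) for x in (cv2.imread('pics/side0.png'),s)]);cv2.imwrite('pics/z3.png',z)
"
```

```text
pics/w6.png [  2   4  35  33 888] [254.00675676 227.95157658]
pics/w7.png [  3   2  27  26 561] [250.08734403 191.5258467 ]
petri 0 biro 1379 marker 0
side out/home [268.7665901  178.33096062] [270.62977866 181.13041054]
```

View pics/z3.png

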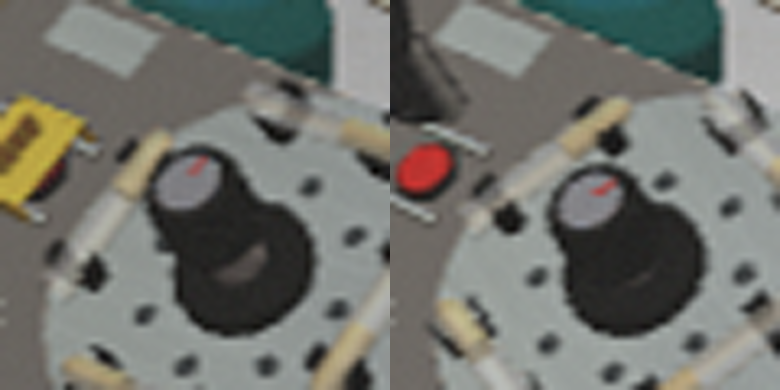

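In the side crops the cap moved about (2.0,2.8) px, which matches the full 11 mm of travel. The petri dish and marker have not changed; the biro is only hidden by the arm in the top view. I hand in now.

```bash
python3 -c "
from bench import ctrl
print(ctrl.hand_in())"
```

```text
the job is handed in; nothing more can be done
None
```

I handed in at about 12.3 s of the 48 s: the catch is fully aside and the button pressed to its stop, and the teeth meshed with light pressure and the knob is fully home and released; the petri dish and marker did not move, and the biro was hidden by the arm in the final top view and not checked.

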